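Index a board carrier, drop its kickstand and hold the board frame upright

TASK

Push the circuit-board carrier along its rail, kickstand still folded, until it clicks into the next station (the middle of the rail; the station after it, nearer the far end, is wrong), then flip the kickstand on the side of the board frame down past its centre until it snaps onto its lower stop. Last, take the frame by the round bar along its top and raise it off its rest until the board stands upright for its picture, never letting it drop back onto the rest; the kickstand is only there to catch the frame should it tip towards you. The program finishes while the gripper is still holding the bar, with the frame upright and still and leaning neither on the rest nor on the kickstand.

Things in the scene. Friction and masses are not known exactly. Their poses are not given: they have to be found in the camera images.
- rail: Fixed rail unit on the desk mat: aluminium base 86 x 236 x 8 mm, steel rail along it, 22 mm high. Origin: underside, below the rail's middle, at z = 0.002; 'up' in the entries below is height above this underside. Axes: y along the rail (towards the robot's left), x across it, away from the robot, z up; turned up to 0.2 rad from the world, and all parts on it turn with it.
- carrier (a joint): Slide of the carrier (aluminium saddle and deck, deck top 34 mm up) along rail -y, m. 0 = left end; starts at 0 to 0.022. Next station (spring ball drops into a notch) at 0.050, last station at 0.100. The ball pulls in from about 3 mm either side; sliding takes 1.5 N, leaving a notch about 5 N; it does not coast. The frame's hub is at rail x 0, y 0.050 - value, 50 mm up.
- push_plate (a point): Centre of the outer (+y) face of the upright push plate at the carrier's left end: rail x 0, y 0.167 - carrier value, 60 mm up. The plate is 44 mm wide along rail x, 6 mm thick, from the deck to 78 mm up. Push it along rail -y. The kickstand is 45 mm and the frame 70 mm further in and taller; nothing lies beyond the plate.
- station_next (a point): Brass dowel head (7 mm) on the front of the base at the rail's middle, marking the next station; 12 mm up. The plunger tip on the carrier's front (point pointer) stands beside it, same place along the rail, when the carrier is in the station.
- station_last (a point): The other, identical dowel, 50 mm further along rail -y: the last station, not wanted.
- pointer (a point): Tip of the horizontal spring plunger on the middle of the carrier's front side, 17 mm up; shows the carrier's place along the rail.
- frame (a joint): Tilt of the board frame (metal, 90 mm wide, 125 high, about 0.75 kg, green circuit board in it) about its hub, axis along rail y, rad. 0 = leaning 0.40 away from the robot on its two rubber-tipped rest pins, 0.40 = upright; grows as it tips towards the robot. It swings freely and will not stay upright alone; with the kickstand down its foot catches the frame at 0.54.
- bar_mid (a point): Middle of the round steel grab bar along the frame's top, 12 mm thick, 72 mm free between the uprights, along rail y, 120 mm from the hub. Its z axis points from hub to bar (vertical when upright). 23 mm of free space below the bar. At rest it is 160 mm up and 47 mm behind the hub (+x); upright it is 170 mm up, straight over the hub.
- grab_bar: The grab bar itself, rigid with the frame; origin and axes as point bar_mid.
- kickstand (a joint): Angle of the kickstand on the frame, rad: 0 = folded (points at the robot, tip up), 0.96 = down on its lower stop. A spring holds it at either end and flips it over beyond the middle, 0.48. It turns about an axis along rail y, 8 mm in front of the frame plane, 55 mm up the frame from the hub, 60 mm left of the frame's middle.
- kickstand_foot (a point): Centre of the kickstand's rubber foot, a 14 mm cylinder, 24 mm along rail y, 78 mm from the pivot. With the frame on its rest it is 146 mm up and 51 mm in front of the hub (-x) when folded, 75 mm up and 58 mm in front when down. About 1.3 N straight down on it flips it; over about 2.5 N on it at the stop tips the frame towards the robot.
- loupe: Bystander: black eye loupe, 31 mm across, 27 mm high. Origin: centre of its underside.
- spare_objective: Bystander: black microscope objective standing on end, 29 mm across, 40 mm high. Origin: centre of its underside.
- eraser: Bystander: eraser in a blue card sleeve lying flat, 19 x 42 x 13 mm, in front of the rail. Origin: centre of its underside.
- weight: Bystander: turned steel weight, 41 mm across, 28 mm high. Origin: centre of its underside.

How it is judged (in metres and radians):
On the way, in this order (a step that is already met when the one before it is completed fails the run):
1. the carrier is in the next station with its kickstand still folded (value of joint carrier between 0.046 and 0.054 m and value of joint kickstand below 0.2 rad), for 0.3 s.
2. the kickstand is down on its lower stop, the carrier still in its station and the frame not yet raised upright (value of joint carrier between 0.046 and 0.054 m and value of joint kickstand above 0.88 rad and angle between bar_mid's own z axis and vertical above 0.1 rad), for 0.3 s.
At the end, for the whole second after the job is handed in: The carrier sits in the next station (within 4 mm), the kickstand is down on its stop, the frame is within 0.06 rad of upright and still, held there only by the gripper on the grab bar (more than 1 N of contact); its rest and its kickstand are both out of reach of it at that angle (value of joint carrier between 0.046 and 0.054 m and value of joint kickstand above 0.88 rad and angle between bar_mid's own z axis and vertical below 0.06 rad and contact force between the fingers and grab_bar above 1 N and velocity of joint frame between -0.1 and 0.1 rad/s); the arm keeps its last pose, push and grip.
It fails at once if the frame drops back onto its rest (velocity of joint frame below -1.5 rad/s).
It fails at once if a bystander is moved by more than 30 mm (distance of any of eraser, loupe, spare_objective, weight from where it was at the start of the episode above 0.03 m).
It also fails if it takes over 51 s, if anything falls off the work surface, if the arm or the gripper's body presses on something with over 40 N, if the wrist force passes 120 N, or if a joint passes its speed limit or range.

ROBOT

A 6-joint arm with a two-finger parallel gripper is mounted at the origin on the work surface; the furniture and walls round the work are solid. World frame = base frame: x ahead of the robot, y to its left, z up, the work surface at z = 0. Lengths are in m, angles in degrees, forces in N, time in s.
With the tool pointing down it reaches from about 0.275 to 0.85 m from the base axis. Payload 5.2 kg.
Tool frame: the origin (TCP) lies at the very end of the fingers, on their centre line; the grasp point (between the pads) lies 19 mm behind it; z points along the fingers, y is the line along which they close (so a half turn about z gives the same grasp; the last joint's range is limited). The gripper opens to 85 mm and grips with 20 to 120 N. Pads are 22 mm wide; open, the fingers measure 114 mm over their backs; the gripper's body (76 mm by 85 mm) begins 54 mm behind the grasp point. The pads swing forward as they close: fully open they stand 13 mm farther back than shut.
Start: joints at [55.989, 14.817, 87.949, -0, 77.235, -11.62], TCP at [0.209, 0.509, 0.206] pointing down, gripper open.
Joint ranges: [-179.93, 179.93], [-52.35, 119.4], [10.71, 147.94], [-69.91, 249.91], [12.55, 155.21], [-178.61, 178.61]. Speed limits (degrees/s): [147.25, 147.25, 180, 180, 180, 180].

INTERFACE

Orientations are given as [roll, pitch, yaw] about the fixed x, y, z axes, in that order (R = Rz(yaw) Ry(pitch) Rx(roll)).
In Python, from cell import get_obs, get_image, sign_off gives the robot as it stands. The module is installed in compiled form; this text tells all that it offers.
- The arm moves only by the tool carry_out, never from a script. Its argument "moves" is one flat list of numbers, 5 for each row, row after row: the opening, from 0 (shut) to 1 (fully open), then the shift along the tool's x, y, z in cm, then the turn about the tool's z in degrees. A call has 1 to 12 rows; each row is the pose to reach, as a shift and turn from the pose commanded when the call began, along the tool's axes at that moment; what a row does not reach only later rows make up. A row lasts 1/12 s, in which the tool goes at most 41.7 mm and 7.16 degrees, less where a joint would pass 70% of its speed; a pose out of reach is approached as far as the arm can. A call with a gripper value outside its range is refused whole. The fingers move at their own pace and stop on an object; "force" is the grip in N (left out, the last holds). Time passes only in rows, so rows that repeat a pose let the fingers close. It gives the time, the measured TCP pose, the force, the opening and the grip force at its end, in the units of the state.
- get_obs(): the state, without advancing time (a new reading comes with each control period).
- get_image(name): name is "scene" or "top"; returns a dict with "frame" (384x512x3 uint8, blue, green, red), "intrinsics" (3x3 intrinsics, pixels), "R" (3x3) and "t" (3): a world point X has camera coordinates R X + t. Camera axes: x right, y down, z forward; pixel columns grow to the right and rows downward; lengths in m; the calibration is good to about 2 mm. A picture is of the moment at which its call begins. There is no depth.
- sign_off(): hands the job in; it is judged then, once.
The state is a dict: "t": time; "joint_pos": joint angles; "qd": joint speeds; "joint_torque": joint torques, N m; "eef_pos": TCP position; "ee_rot": TCP orientation; "wrist_force": force on the tool from outside, world axes, zero at the start; "ft_torque": the same for the moment, N m; "finger_gap": opening from 0.0 (shut) to 1.0 (fully open); "gripper_force": force on a finger pad.
Only numpy, scipy, OpenCV 4.12 (cv2) and the standard library are available. Lean on these libraries where they do the work, as an engineer would, in place of code of your own. Each camera call takes 0.05 s, during which the arm holds its last target. There are 200 camera calls.

## Working session

There is one attempt and no reset: what is moved stays moved. The work goes in short steps, Python scripts to look and compute and a tool call to move; the robot and the scene stay as the last step left them, time stands still between calls to the robot, and variables do not carry over. Pictures are saved under pics/ and viewed, at most 13 in all, crops included, and the job is handed in when it is done.

Besides the shell and the picture viewer there is one more tool, called after "Call:" by a JSON object that holds its "method" and its "body", one argument or row to a line. carry_out: Moves the arm, as the interface text tells. Its arguments: {"type":"object","properties":{"moves":{"type":"array"},"force":{"type":"number"}},"required":["moves"]}

```bash
mkdir -p pics
cat > h.py <<'E'
import numpy as np, cv2
from cell import get_obs, get_image, sign_off
def snap(n,name,crop=None,s=1):
    d=get_image(n); f=d["frame"]
    if crop: x0,y0,x1,y1=crop; f=f[y0:y1,x0:x1]
    cv2.imwrite("pics/"+name,cv2.resize(f,None,fx=s,fy=s,interpolation=cv2.INTER_CUBIC)); return d
def proj(d,X):
    c=np.asarray(X)@np.array(d["R"]).T+d["t"]; p=c@np.array(d["intrinsics"]).T
    return p[...,:2]/p[...,2:]
def ray(d,u,v,z):
    R=np.array(d["R"]); C=-R.T@d["t"]; r=R.T@np.linalg.inv(d["intrinsics"])@[u,v,1]
    return C+r*(z-C[2])/r[2]
E
python3 - <<'E'
from h import *
import pickle
a=snap("scene","s0.png",s=1.5);b=snap("top","t0.png",s=1.5)
pickle.dump((a,b),open("c.pkl","wb"))
for d in (a,b): print(-np.array(d["R"]).T@d["t"])
print(get_obs())
E
```

```text
[0.7042319  0.83811341 0.58555099]
[0.41032677 0.12611368 0.97897855]
{'t': 0.1, 'joint_pos': array([ 5.59881529e+01,  1.48547485e+01,  8.80053862e+01,  5.08395110e-04,
        7.72357691e+01, -1.16192665e+01]), 'qd': array([ 0.11420129, -0.09495491, -0.1871965 , -0.05173215, -0.14606015,
       -0.00881229]), 'joint_torque': array([ 3.63195919e-03, -4.46970177e+01, -2.91249561e+01, -3.75041770e-05,
        6.20975959e-03,  5.25475343e-05]), 'eef_pos': array([0.20919485, 0.50809371, 0.20495697]), 'ee_rot': array([-1.79906161e+02, -1.98012011e-02,  1.57607290e+02]), 'wrist_force': array([-0.20306108,  0.38139927, -0.08868979]), 'ft_torque': array([-0.01332914,  0.01432751, -0.02488837]), 'gripper_force': 0.0, 'finger_gap': 1.0008927020397231}
```

View pics/s0.png

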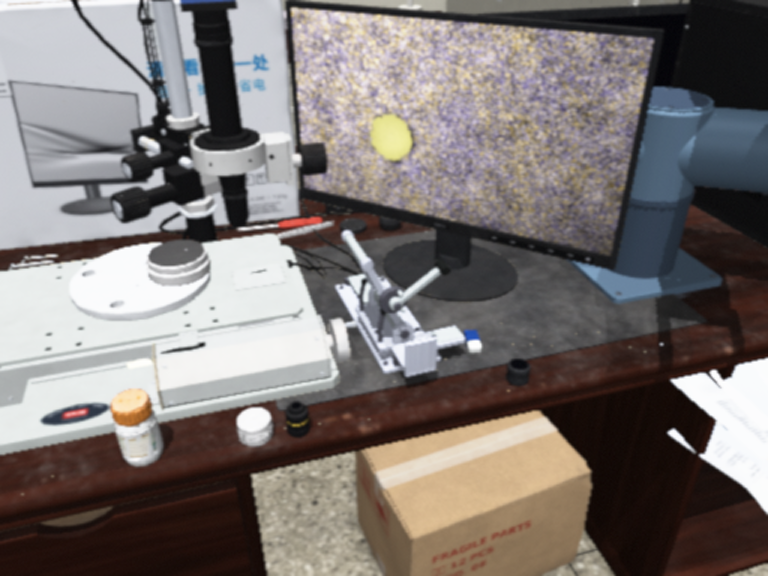

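View pics/t0.png

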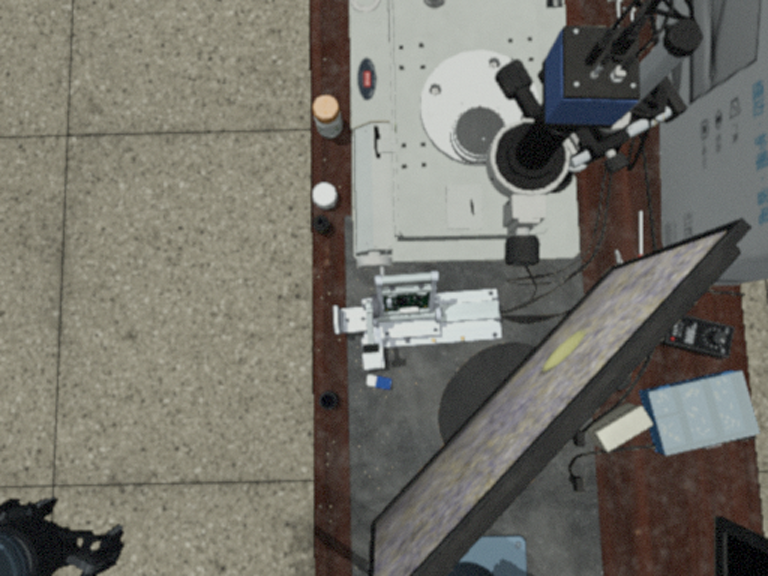

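The scene view shows the carrier at about (390,310), with the push plate facing the camera at (420,355). The top view shows the rail at about (420,320), the plate at (345,320), the bar at (410,278) and the foot at (373,350). I'll enlarge both.

Run:
```python
from h import *
import pickle
a,b=pickle.load(open("c.pkl","rb"))
c=lambda f,x0,y0,x1,y1,s:cv2.resize(f[y0:y1,x0:x1],None,fx=s,fy=s,interpolation=cv2.INTER_CUBIC)
cv2.imwrite("pics/t1.png",c(b["frame"],210,170,340,270,6)); cv2.imwrite("pics/s1.png",c(a["frame"],210,145,335,255,5))
```

```text
(no output)
```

View pics/t1.png

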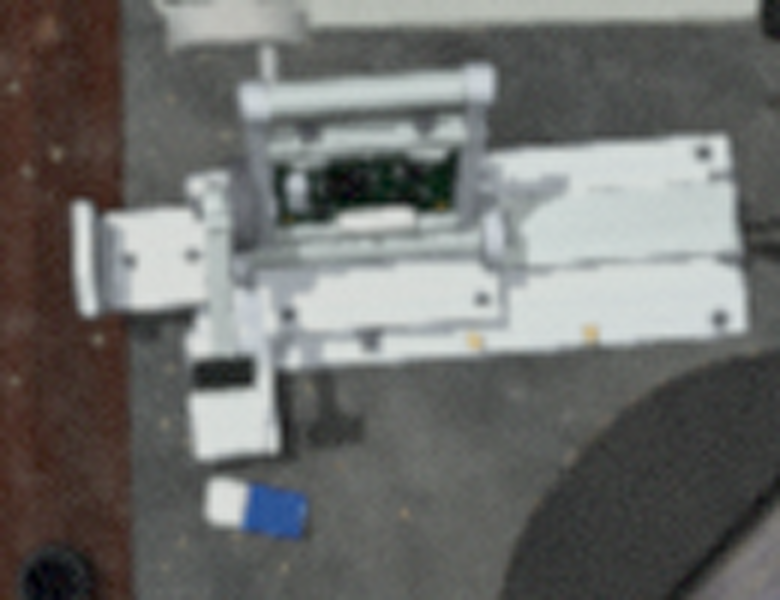

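View pics/s1.png

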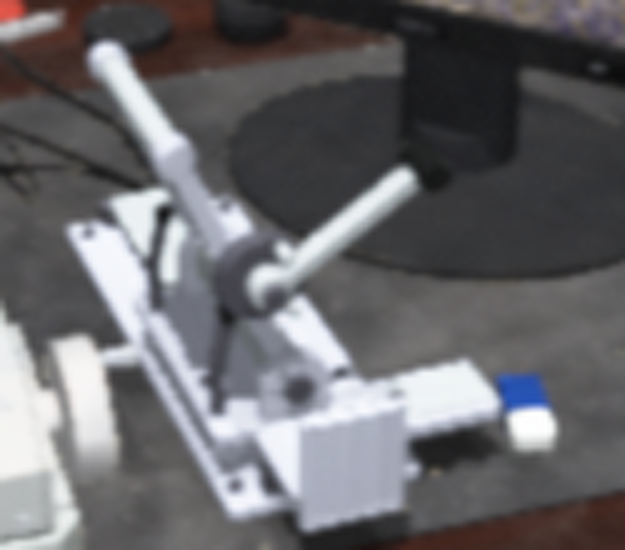

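Top crop: the dowels are at (475,342) and (591,333), the pointer at (372,342), the bar ends at (258,100) and (478,80), the foot at (222,374), and the plate top at (75,203)-(92,316). Scene crop: the bar ends are at (105,58) and (175,155), the foot at (430,172), and the plate face corners at (300,420), (405,402), (405,502) and (303,530). Next I'll fit the rail pose to these.

Run:
```python
from h import *
import pickle
from scipy.optimize import least_squares
a,b=pickle.load(open("c.pkl","rb"))
T=lambda u,v:(u/6+210-.4,v/6+170-.4)
S=lambda u,v:(u/5+210-.4,v/5+145-.4)
def model(p):
    x,y,th,c,dx,px=p
    L=[(b,T(475,342),(dx,0,.012)),(b,T(591,333),(dx,-.05,.012)),(b,T(372,342),(px,.05-c,.017)),
     (b,T(728,135),(.043,-.118,.008)),(b,T(747,330),(-.043,-.118,.008)),
     (b,T(258,100),(.047,.05-c+.042,.160)),(b,T(478,80),(.047,.05-c-.042,.160)),
     (b,T(222,374),(-.051,.110-c,.146)),
     (b,T(75,203),(.022,.167-c,.078)),(b,T(92,316),(-.022,.167-c,.078)),
     (a,S(140,107),(.047,.05-c,.160)),(a,S(430,172),(-.051,.110-c,.146)),
     (a,S(300,420),(.022,.167-c,.078)),(a,S(405,402),(-.022,.167-c,.078)),(a,S(405,502),(-.022,.167-c,.034)),(a,S(303,530),(.022,.167-c,.034))]
    C,s=np.cos(th),np.sin(th); R=np.array([[C,-s,0],[s,C,0],[0,0,1]])
    return np.array([proj(d,R@np.array(q)+[x,y,.002])-m for d,m,q in L])
r=least_squares(lambda p:model(p).ravel(),[.5,.15,0.1,.01,-.04,-.05],loss='soft_l1')
print(r.x.round(4)); print(model(r.x).round(1))
x,y,th,c=r.x[:4]; C,s=np.cos(th),np.sin(th); W=lambda q:(np.array([[C,-s],[s,C]])@q[:2]+[x,y]).round(4)
print("deg",np.degrees(th),"plate",W((0,.167-c)),"hub50",W((0,0)),"foot50",W((-.051,.06)),"bar rest",W((.047,0)))
for n,u in (("loupe",(330,400)),("obj",(322,226))): print(n,ray(b,u[0]/1.5,u[1]/1.5,.03))
print("eraser",ray(b,*T(255,508),.013))
```

```text
[ 0.4704  0.039   0.0327  0.0039 -0.0425 -0.0407]
[[-0.3 -0.2]
 [-0.2  0.2]
 [-1.   0. ]
 [ 0.5 -1. ]
 [-0.1 -0.5]
 [-0.6  0.3]
 [ 0.8  1.5]
 [-0.2 -0.3]
 [-0.3 -0.6]
 [-2.3 -1.2]
 [ 0.7 -0.6]
 [-0.5 -1.6]
 [ 0.3  0.5]
 [ 0.8 -0.4]
 [ 0.  -2.5]
 [-0.5 -3.4]]
deg 1.874339209248304 plate [0.465 0.202] hub50 [0.4704 0.039 ] foot50 [0.4174 0.0973] bar rest [0.5173 0.0405]
loupe [0.33099248 0.21363247 0.03      ]
obj [0.62722092 0.22369685 0.03      ]
eraser [0.3590563  0.13271396 0.013     ]
```

Run:
```python
from h import *
import pickle
a,b=pickle.load(open("c.pkl","rb"))
P=lambda d:np.array(d["intrinsics"])@np.c_[d["R"],d["t"]]
for n,s,t in (("near-bot",(615,265),(372,520)),("near-top",(660,35),(375,572)),("far-bot",(300,190),(615,268)),("far-top",(288,3),(745,225))):
    X=cv2.triangulatePoints(P(a),P(b),np.array(s,float)/1.5,np.array(t,float)/1.5).ravel();X=X[:3]/X[3]
    print(n,X.round(3),proj(a,X)*1.5,proj(b,X)*1.5)
```

```text
near-bot [0.156 0.148 0.106] [613.09344049 265.19926373] [370.70884955 522.19359047]
near-top [0.182 0.153 0.421] [643.86772579  36.5976941 ] [358.36538868 594.95213109]
far-bot [ 0.533 -0.242  0.111] [300.94286662 190.17243917] [615.35063843 266.52044971]
far-top [ 0.53  -0.245  0.419] [288.28603574   3.06982777] [745.11185367 224.38917267]
```

Call:
{"method": "carry_out", "body": {
  "moves": [0,-33.6,-14.8,-1.5,65.7,0,-33.6,-14.8,-1.5,65.7,0,-33.6,-14.8,-1.5,65.7,0,-33.6,-14.8,-1.5,65.7,0,-33.6,-14.8,-1.5,65.7,0,-33.6,-14.8,-1.5,65.7,0,-33.6,-14.8,-1.5,65.7,0,-33.6,-14.8,-1.5,65.7,0,-33.6,-14.8,-1.5,65.7,0,-33.6,-14.8,-1.5,65.7,0,-33.6,-14.8,-1.5,65.7,0,-33.6,-14.8,-1.5,65.7]
}}

```text
t: 1.1
eef_pos: [0.4632, 0.2437, 0.2202]
ee_rot: [-179.9, -0.0, 92.0]
wrist_force: [-0.8, -0.6, -0.3]
finger_gap: -0.0
gripper_force: 0.0
```

Run:
```python
from h import *
o=get_obs(); print(o)
q0=np.radians([55.988,14.855,88.005]);p0=np.array([0.20919485,0.50809371,0.20495697])
q1=np.radians(o["joint_pos"]);p1=o["eef_pos"]
A=[];B=[]
for q,p in((q0,p0),(q1,p1)):
    u=np.array([np.cos(q[0]),np.sin(q[0])]); print("lat",u[0]*p[1]-u[1]*p[0]); r=u@p[:2]
    s1,c1,s2,c2=np.sin(q[1]),np.cos(q[1]),np.sin(q[1]+q[2]),np.cos(q[1]+q[2])
    A+=[[s1,s2,0],[c1,c2,1]];B+=[r,p[2]]
print(np.linalg.lstsq(A,B,rcond=None))
```

```text
{'t': 1.1, 'joint_pos': array([1.55079364e+01, 1.15702911e+01, 9.01173751e+01, 3.31706144e-02,
       7.83957499e+01, 1.35491360e+01]), 'qd': array([ 1.74176968, -0.56815701,  0.30640241,  0.01461009, -0.03868917,
       -0.21214893]), 'joint_torque': array([ -1.18321706, -41.08926415, -29.61157501,  -0.10921265,
        -0.06107736,   0.08975373]), 'eef_pos': array([0.46320156, 0.24373604, 0.22021195]), 'ee_rot': array([-1.79911294e+02, -1.20357632e-02,  9.19520951e+01]), 'wrist_force': array([-0.78967401, -0.58908308, -0.33846791]), 'ft_torque': array([0.00289592, 0.02748446, 0.03682687]), 'gripper_force': 0.0, 'finger_gap': -0.0004880820410741961}
lat 0.11080472610669523
lat 0.11101538577117304
(array([ 0.51120295,  0.41761857, -0.19610729]), array([2.2091798e-08]), np.int32(3), array([1.9963857 , 1.41903454, 0.02802001]))
```

Call:
{"method": "carry_out", "body": {
  "moves": [0,0,0,4,0,0,0,0,8,0,0,0,0,12,0,0,0,0,15.7,0,0,0,0,15.7,0,0,-1,0,15.7,0,0,-2,0,15.7,0,0,-2.6,0,15.7,0,0,-2.6,0,15.7,0,0,-2.6,0,15.7,0]
}}

```text
t: 1.93
eef_pos: [0.4661, 0.2175, 0.0658]
ee_rot: [179.8, -0.0, 91.8]
wrist_force: [-0.4, -0.3, -0.2]
finger_gap: 0.001
gripper_force: 0.0
```

Call:
{"method": "carry_out", "body": {
  "moves": [0,-0.3,0,0,0,0,-0.6,0,0,0,0,-0.9,0,0,0,0,-1.2,0,0,0,0,-1.2,0,0,0,0,-1.2,0,0,0]
}}

```text
t: 2.43
eef_pos: [0.465, 0.2056, 0.0637]
ee_rot: [-180.0, -0.0, 91.9]
wrist_force: [-1.3, -0.1, -0.4]
finger_gap: -0.002
gripper_force: 0.0
```

Call:
{"method": "carry_out", "body": {
  "moves": [0,-0.4,0,0,0,0,-0.8,0,0,0,0,-1.2,0,0,0,0,-1.2,0,0,0]
}}

```text
t: 2.77
eef_pos: [0.4654, 0.193, 0.0636]
ee_rot: [-180.0, 0.0, 91.9]
wrist_force: [-0.1, 0.1, -0.9]
finger_gap: -0.0
gripper_force: 0.0
```

Run:
```python
from h import *
import pickle
b=snap("top","t2.png",(210,170,340,270),6); print(get_obs()["wrist_force"],get_obs()["eef_pos"])
```

```text
[ 0.53221666 -0.95493919 -0.59579767] [0.46543564 0.19329622 0.06366631]
```

View pics/t2.png

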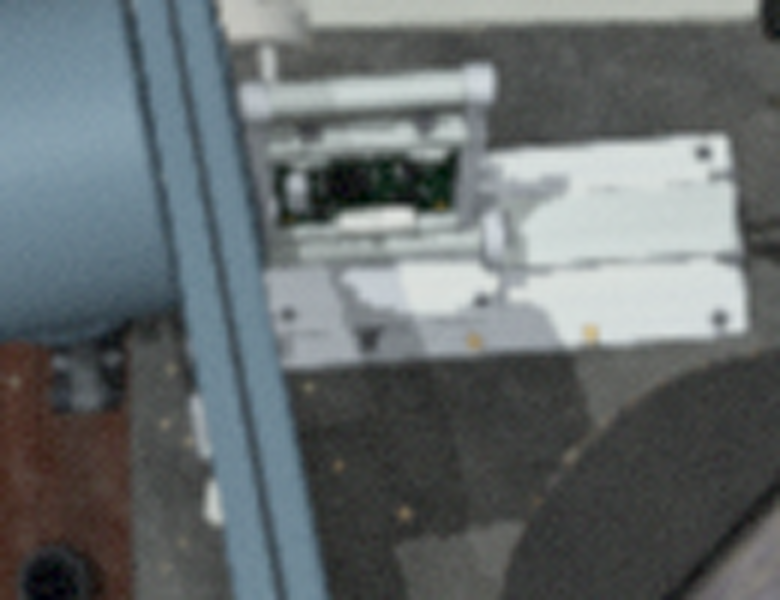

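The pointer is still at (372,342), so the carrier hasn't moved yet. I'll check the scene view.

Run:
```python
from h import *
import pickle
d=snap("scene","s2.png",(210,105,335,255),4); pickle.dump(d,open("c2.pkl","wb"));print((proj(d,get_obs()["eef_pos"])-[210,105])*4)
```

```text
[275.4637413  504.41821329]
```

View pics/s2.png

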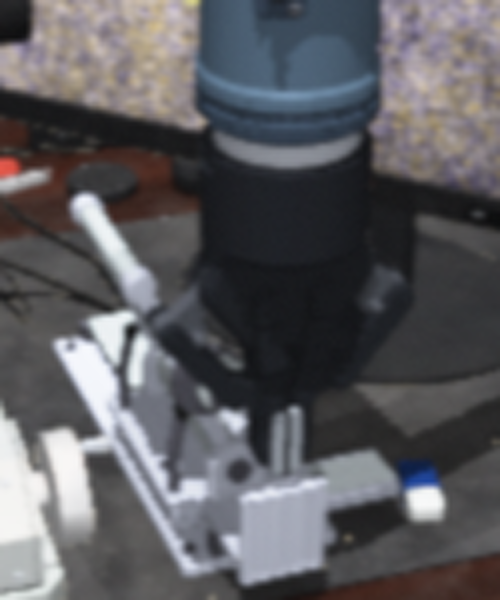

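Run:
```python
from h import *
import pickle
a,b=pickle.load(open("c.pkl","rb"))
for y in (.16,.18,.193,.204,.215):
  print(y,[((proj(a,[.465,y,z])-[210,105])*4).round(0) for z in (.064,.08,.11)])
T=lambda u,v:(u/6+210-.4,v/6+170-.4)
S=lambda u,v:(u/5+210-.4,v/5+145-.4)
print(ray(b,*T(75,203),.08),ray(b,*T(92,316),.08),ray(a,*S(300,420),.08),ray(a,*S(405,402),.08))
print(ray(a,*S(405,502),.036),ray(a,*S(303,530),.036))
# joint estimate of scene/top triangulation of foot, bar end
P=lambda d:np.array(d["intrinsics"])@np.c_[d["R"],d["t"]]
for s,t in ((S(430,172),T(222,374)),(S(105,58),T(478,80)),(S(175,155),T(258,100)),(S(300,420),T(75,203)),(S(405,402),T(92,316))):
    X=cv2.triangulatePoints(P(a),P(b),np.array(s),np.array(t)).ravel();print((X[:3]/X[3]).round(4))
```

```text
0.16 [array([254., 465.]), array([255., 439.]), array([255., 389.])]
0.18 [array([267., 488.]), array([268., 462.]), array([269., 411.])]
0.193 [array([276., 503.]), array([277., 477.]), array([278., 425.])]
0.204 [array([284., 516.]), array([284., 490.]), array([286., 438.])]
0.215 [array([291., 530.]), array([292., 503.]), array([294., 451.])]
[0.4854697  0.20203021 0.08      ] [0.43993869 0.19582476 0.08      ] [0.48712329 0.20097085 0.08      ] [0.44499878 0.20209185 0.08      ]
[0.44577677 0.20842749 0.036     ] [0.48938496 0.21273667 0.036     ]
[0.4149 0.1431 0.1441]
[0.521  0.0462 0.1634]
[0.5146 0.1275 0.1608]
[0.4865 0.2016 0.0803]
[0.4414 0.1957 0.0747]
```

Run:
```python
from h import *
import pickle
a,b=pickle.load(open("c.pkl","rb")); d=pickle.load(open("c2.pkl","rb"))
g=lambda f:cv2.cvtColor(f["frame"],cv2.COLOR_BGR2GRAY).astype(int)
print("cols 268..296 rows 206..252: now");np.set_printoptions(linewidth=220)
print(g(d)[206:252:2,268:296]); print("diff"); print((g(d)-g(a))[222:252:2,268:296])
```

```text
cols 268..296 rows 206..252: now
[[ 38  40  47  45  36  32  30  29  30  31  33  33  32  39  67  90  77  48  33  34  43  52  55  56  57  56  55  55]
 [174 162 143  97  49  30  29  31  29  38  59  86  94  87 113 146 138  91  44  36  44  52  55  57  58  58  56  53]
 [225 226 206 149  70  28  27  30  31  53  91 121 121  99  98 127 129  92  46  34  45  51  51  48  46  46  44  45]
 [187 186 147  96  49  27  28  30  35  63 108 136 132 101  98 127 129  94  48  34  39  42  44  45  44  45  45  46]
 [112 115 107  82  45  27  30  33  39  67 112 138 130  98  97 127 129  93  48  36  41  44  45  46  46  46  46  46]
 [126 129 126 107  69  37  31  34  44  75 120 142 123  88  97 128 122  82  45  37  42  45  44  46  45  44  43  42]
 [133 130 128 125 106  68  38  33  41  75 120 142 123  91 110 138 123  79  45  40  43  44  44  46  52  64  75  80]
 [ 89  72  69  81 100  99  73  48  47  76 120 141 123  91 111 140 127  93  68  67  80 101 123 135 140 146 152 155]
 [ 55  52  52  57  77 108 123 120 107 104 124 137 119  89 102 125 124 118 115 111 107 109 125 144 151 153 153 152]
 [ 62  55  61  80 108 130 135 12
[... 3029 characters left out ...]
1   -5   -4   -4   -4   -5   -3   -4   -4   -3   -5   -3   -4   -5   -4   -4   -4   -4   -3   -5  -11  -27  -42  -46  -44  -39]
 [  -9  -10   -4   -4   -3   -4   -5   -3   -5   -4   -4   -3   -3   -4   -4   -4   -3   -4   -3   -4   -5   -5   -9  -17  -22  -21  -17  -14]
 [   0   -1   -2   -2   -5   -5   -5   -4   -4   -3   -5   -4   -3   -4   -5   -5   -5   -5   -6   -5   -6   -5   -6   -9  -13  -14  -14  -15]
 [  -1    0   -1   -5   -5   -6   -5   -5   -5   -5   -4   -4   -4   -4   -4   -6   -7   -8  -12  -11  -13  -12  -13  -13  -13  -16  -16  -14]
 [   1    0   -3   -5   -4   -4   -2   -5   -2   -1   -1    0    0    2   -2   -5   -8  -11  -12  -12  -13  -12  -13  -13  -12  -13  -13  -13]]
```

The plate face is unobstructed and there was no contact force, so the fingertips seem to be just over the plate's top edge. I'll back off, go lower and push again.

Call:
{"method": "carry_out", "body": {
  "moves": [0,0,0,-4,0,0,1.5,0,-4,0,0,4,0,-4,0,0,4,0,-4,0,0,4,0,0,0,0,4,0,2.2,0,0,4,0,2.2,0,0,3,0,2.2,0,0,2.4,0,2.2,0,0,2.4,0,2.2,0]
}}

```text
t: 3.7
eef_pos: [0.466, 0.2165, 0.0432]
ee_rot: [179.9, 0.0, 91.9]
wrist_force: [0.1, -0.7, 0.2]
finger_gap: 0.0
gripper_force: 0.0
```

Run:
```python
from h import *
o=get_obs();print(o["wrist_force"],o["eef_pos"])
d=snap("scene","s3.png",(235,175,315,255),7);print((proj(d,o["eef_pos"])-[235,175])*7)
```

```text
[ 0.1016954  -0.65787664  0.21193325] [0.46599177 0.21649733 0.04321908]
[331.62181892 501.0446013 ]
```

View pics/s3.png

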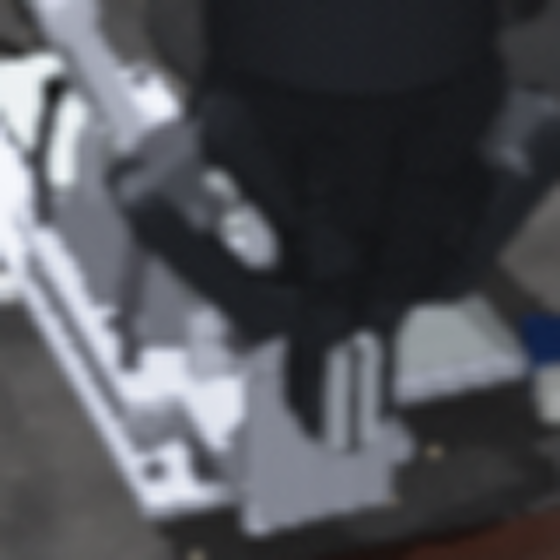

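The fingertips are now outside the plate at (350,450). They appear about 20 mm above the projected TCP at (331,501), but they overlap the plate face, so I can push.

Call:
{"method": "carry_out", "body": {
  "moves": [0,-0.3,0,0,0,0,-0.6,0,0,0,0,-0.9,0,0,0,0,-1.2,0,0,0]
}}

```text
t: 4.08
eef_pos: [0.4659, 0.206, 0.0425]
ee_rot: [179.9, -0.1, 91.9]
wrist_force: [0.8, 3.1, 2.2]
finger_gap: -0.003
gripper_force: 1.5
```

```bash
cat > g.py <<'E'
from h import *
import pickle
# track pointer/bar: carrier shift by template match of the bar's right part, top view (px/6 like the crop)
a,b=pickle.load(open("c.pkl","rb"))
o=get_obs(); d=get_image("top"); print(o["wrist_force"].round(2),o["eef_pos"].round(4),o["t"])
t=b["frame"][178:232,268:296]; r=cv2.matchTemplate(cv2.resize(d["frame"][174:236,260:335],None,fx=4,fy=4),cv2.resize(t,None,fx=4,fy=4),cv2.TM_CCOEFF_NORMED)
_,m,_,l=cv2.minMaxLoc(r); dx=l[0]/4-8; print("match",m,"px shift",dx,l[1]/4-4,"carrier moved mm ~",dx*2.35)
E
python3 g.py
```

```text
[0.82 3.12 2.2 ] [0.4659 0.206  0.0425] 4.0833
match 0.9282713532447815 px shift 3.25 -0.5 carrier moved mm ~ 7.6375
```

Call:
{"method": "carry_out", "body": {
  "moves": [0,-0.4,0,0,0,0,-0.9,0,0,0,0,-1.4,0,0,0,0,-1.9,0,0,0,0,-2.4,0,0,0,0,-2.8,0,0,0,0,-3.1,0,0,0,0,-3.2,0,0,0,0,-3.2,0,0,0]
}}

```text
t: 4.88
eef_pos: [0.4652, 0.1728, 0.0412]
ee_rot: [-179.9, 0.1, 91.9]
wrist_force: [-0.1, -0.2, -0.1]
finger_gap: 0.003
gripper_force: 0.0
```

```bash
python3 g.py
```

```text
[-0.14 -0.15 -0.09] [0.4652 0.1728 0.0412] 4.8833
match 0.9234105348587036 px shift 17.5 -1.5 carrier moved mm ~ 41.125
```

Run:
```python
from h import *
d=snap("top","t3.png",(240,170,340,245),7)
```

```text
(no output)
```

View pics/t3.png

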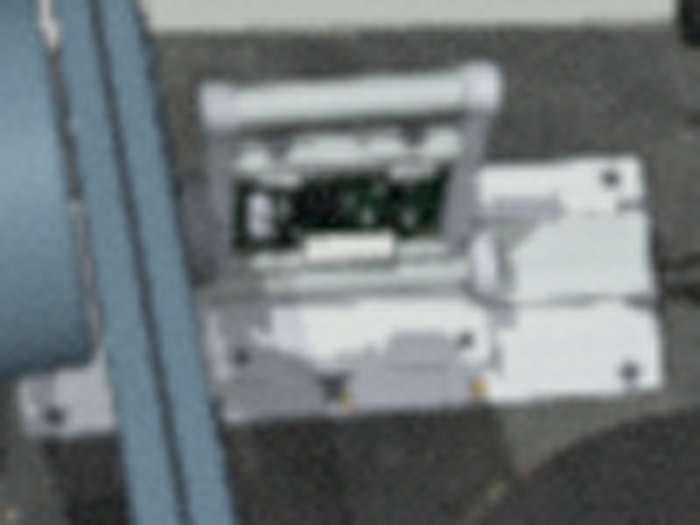

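The pointer at (333,390) is still about 1.6 px (4 mm) short of the dowel at (345,397). I'll push on in small steps.

Call:
{"method": "carry_out", "body": {
  "moves": [0,-0.05,0,0,0,0,-0.1,0,0,0,0,-0.15,0,0,0,0,-0.2,0,0,0,0,-0.2,0,0,0]
}}

```text
t: 5.4
eef_pos: [0.4661, 0.1717, 0.0417]
ee_rot: [-180.0, 0.0, 91.9]
wrist_force: [0.1, 0.2, 0.0]
finger_gap: -0.0
gripper_force: 0.0
```

```bash
python3 g.py
```

```text
[0.07 0.2  0.02] [0.4661 0.1717 0.0417] 5.4
match 0.9244056940078735 px shift 18.0 -1.5 carrier moved mm ~ 42.300000000000004
```

Call:
{"method": "carry_out", "body": {
  "moves": [0,-0.05,0,0,0,0,-0.1,0,0,0,0,-0.15,0,0,0,0,-0.15,0,0,0]
}}

```text
t: 5.78
eef_pos: [0.4662, 0.1702, 0.0417]
ee_rot: [180.0, 0.0, 91.9]
wrist_force: [-0.8, -0.7, 0.5]
finger_gap: 0.001
gripper_force: 0.0
```

```bash
python3 g.py
```

```text
[-0.76 -0.68  0.51] [0.4662 0.1702 0.0417] 5.7833
match 0.9227040410041809 px shift 19.0 -1.5 carrier moved mm ~ 44.65
```

Call:
{"method": "carry_out", "body": {
  "moves": [0,-0.05,0,0,0,0,-0.1,0,0,0,0,-0.15,0,0,0,0,-0.15,0,0,0]
}}

```text
t: 6.17
eef_pos: [0.4663, 0.1686, 0.0417]
ee_rot: [-180.0, 0.0, 91.9]
wrist_force: [0.3, 0.1, -0.0]
finger_gap: 0.006
gripper_force: 0.0
```

```bash
python3 g.py
python3 - <<'E'
from h import *
d=get_image("top")["frame"][218:234,280:296]
np.set_printoptions(linewidth=200);print(d.min(axis=2));print((d[:,:,2].astype(int)-d[:,:,0]))
E
```

```text
[ 0.26  0.13 -0.02] [0.4663 0.1686 0.0417] 6.1667
match 0.9201705455780029 px shift 19.0 -1.5 carrier moved mm ~ 44.65
[[190 191 190 194 200 212 216 216 216 216 217 215 215 211 215 215]
 [155 153 161 181 188 202 215 216 211 210 208 207 204 191 201 202]
 [123 126 134 144 158 185 203 204 185 178 179 177 173 166 174 173]
 [120 120 120 125 132 154 174 175 164 161 160 162 159 157 159 156]
 [126 123 122 124 122 129 140 154 154 151 153 154 157 157 155 150]
 [124 121 121 115 118 111 105 108 109 109 108 133 155 158 155 153]
 [122 124 121 119 121 116  97  76  68  72  90 134 154 157 157 157]
 [120 122 123 123 121 121 112  92  67  78 110 146 155 157 153 156]
 [121 121 123 121 120 125 119 102  84  85 116 150 160 158 159 158]
 [125 127 124 120 124 124 122 122 110 104 128 147 154 153 154 152]
 [119 121 120 118 117 116 114 120 133 128 117 120 120 115 109 108]
 [ 91  90  90  83  82  80  81  82  95  90  81  77  73  65  73  62]
 [ 56  57  54  52  52  47  46  53  54  59  59  56  55  58  55  56]
 [ 41  52  45  48  42  42  52  49  55  49  54  49  56  52  56  52]
 [ 46  41  47  52  48  42  46  43  47  54  
[... 464 characters left out ...]
 -10  -9 -10 -10 -11 -11 -13]
 [-12 -10 -12 -11 -10 -10  -9 -10  -6  -6 -10 -10 -11 -11 -12 -12]
 [-12 -11 -11 -11 -12 -11  -8  -7  -8  -8 -10 -13 -12 -11 -12 -12]
 [-11 -11 -10 -11 -13 -10 -11  -7   9   7  -8 -11 -12 -11 -12 -12]
 [-11  -9 -12 -11  -9 -11 -11  -2  13  20   1 -11 -12 -12 -13 -11]
 [ -9 -10 -10 -11 -11 -10 -10  -9  -5   1  -4 -10  -9  -9 -13 -12]
 [ -9  -7  -7  -9  -7  -7  -5  -7  -5  -4  -5  -3  -7  -5  -4  -3]
 [ -6  -3  -4   0   0  -6  -2  -2  -2  -1   0   0  -4  -1   2  -1]
 [ -7   0  -1   2   4   0   0   0   0  -2  -1   3   0   1   1  -1]
 [  5   0  -1  -1  -1  -4  -1  -1  -1  -1  -2  -3   1   0  -1   0]
 [  0   0   1  -1   5   0  -1  -3  -1   1  -2  -3   5   0  -3   0]]
```

The carrier stayed put while the finger moved on, with the pointer column at 288.4 and the dowel at 288.7, so it is in the station. Next I'll go over the kickstand foot.

Call:
{"method": "carry_out", "body": {
  "moves": [0,0.4,0,0,0,0,0.5,0,-4,0,0,0.5,0,-8,0,0,0.5,0,-12,0,0,0.5,0,-14,0,0,-2.5,-2.5,-14,0,0,-5,-5,-14,0,0,-6.6,-5.8,-14,0,0,-6.6,-5.8,-14,0,0,-6.6,-5.8,-14,0,0,-6.6,-5.8,-14,0]
}}

```text
t: 7.18
eef_pos: [0.4111, 0.1012, 0.182]
ee_rot: [179.9, -0.0, 91.9]
wrist_force: [-0.1, 0.1, 0.2]
finger_gap: -0.001
gripper_force: 0.0
```

Run:
```python
from h import *
import pickle
o=get_obs();print(o["wrist_force"],o["eef_pos"])
d=snap("scene","s4.png",(225,125,325,225),6);pickle.dump(d,open("c4.pkl","wb"))
e=o["eef_pos"]
print([((proj(d,e+[0,0.011,k])-[225,125])*6).round() for k in (0,.013,.022,.03)], ((proj(d,[.4174,.0973,.148])-[225,125])*6).round())
```

```text
[-0.07529575  0.07792009  0.18950567] [0.41113882 0.10123304 0.18197617]
[array([404., 178.]), array([405., 143.]), array([406., 118.]), array([407.,  96.])] [367. 250.]
```

View pics/s4.png

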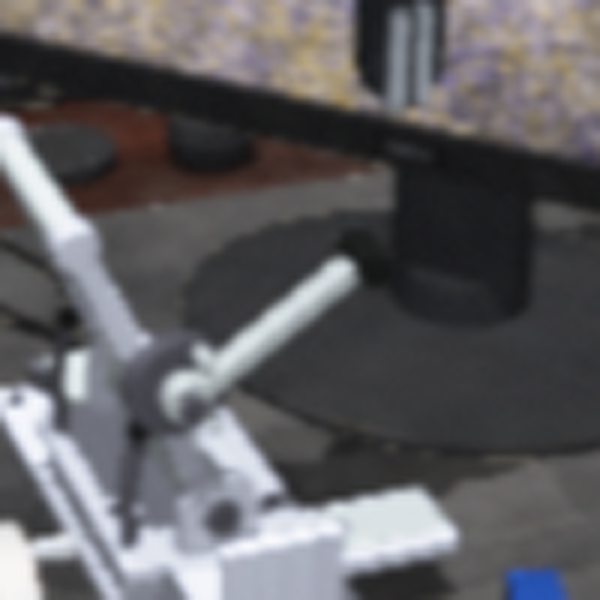

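The fingertips end at (405,105), about 25 mm above the nominal TCP. The foot is at (367,255) as predicted. I'll press it down slowly.

Call:
{"method": "carry_out", "body": {
  "moves": [0,0,0,2.5,0,0,0,0,4.5,0,0,0,0,5.2,0,0,0,0,5.9,0,0,0,0,6.6,0,0,0,0,7.3,0,0,0,0,7.8,0,0,0,0,8.3,0,0,0,0,8.3,0]
}}

```text
t: 7.98
eef_pos: [0.4035, 0.1016, 0.0957]
ee_rot: [-179.2, -0.0, 92.0]
wrist_force: [1.8, -0.1, -0.3]
finger_gap: 0.0
gripper_force: 0.0
```

Call:
{"method": "carry_out", "body": {
  "moves": [0,0,0,0.4,0,0,0,0,0.8,0,0,0,0,1.2,0,0,0,0,1.3,0,0,0,0,1.3,0,0,0,0,1.3,0]
}}

```text
t: 8.48
eef_pos: [0.4109, 0.1009, 0.0858]
ee_rot: [180.0, 0.0, 91.9]
wrist_force: [-0.4, -0.3, -0.4]
finger_gap: -0.001
gripper_force: 0.0
```

```bash
cat > k.py <<'E'
from h import *
import pickle
o=get_obs();print(o["wrist_force"].round(2),o["eef_pos"].round(4),o["t"])
d=get_image("scene");a=pickle.load(open("c4.pkl","rb"))
C,s=np.cos(.0327),np.sin(.0327)
W=lambda x,y,z:np.array([C*x-s*y+.4704,s*x+C*y+.039,z+.002])
g=lambda f:cv2.cvtColor(f["frame"],cv2.COLOR_BGR2GRAY)
piv=(.014,.072,.104); out=[]
for k in np.linspace(0,1,11):   # brightness along the white rod for each kickstand angle
    an=np.radians(33)-.96*k
    v=[g(d)[tuple(np.round(proj(d,W(.014-r*np.cos(an),.064,.104+r*np.sin(an)))).astype(int)[::-1])] for r in (.025,.032,.039,.046,.053,.060)]
    out.append((round(.96*k,2),int(np.mean(v)),int(np.min(v))))
print(out)
E
python3 k.py
```

```text
[-0.4  -0.34 -0.41] [0.4109 0.1009 0.0858] 8.4833
[(np.float64(0.0), 54, 51), (np.float64(0.1), 55, 51), (np.float64(0.19), 53, 41), (np.float64(0.29), 52, 37), (np.float64(0.38), 53, 43), (np.float64(0.48), 56, 53), (np.float64(0.58), 55, 53), (np.float64(0.67), 65, 55), (np.float64(0.77), 96, 59), (np.float64(0.86), 170, 132), (np.float64(0.96), 180, 177)]
```

```bash
python3 - <<'E'
from h import *
import pickle
a,b=pickle.load(open("c.pkl","rb"))
P=lambda d:np.array(d["intrinsics"])@np.c_[d["R"],d["t"]]
for n,s,t in (("knob",(313,158),(522,250)),("knobR",(322,155),(522,262)),("stage edge",(335,350),(352,258)),("stagecorner",(283,240),(565,235))):
    X=cv2.triangulatePoints(P(a),P(b),np.array(s,float)/1.5,np.array(t,float)/1.5).ravel();X=X[:3]/X[3]
    print(n,X.round(3),(proj(a,X)*1.5).round(),(proj(b,X)*1.5).round())
E
python3 g.py
```

```text
knob [ 0.54  -0.065  0.236] [313. 158.] [522. 250.]
knobR [ 0.526 -0.064  0.239] [323. 155.] [522. 261.]
stage edge [0.568 0.17  0.064] [337. 350.] [353. 256.]
stagecorner [ 0.588 -0.184  0.051] [279. 239.] [564. 241.]
[-0.15  0.29 -0.28] [0.4109 0.1008 0.0859] 8.5333
match 0.6119146347045898 px shift 19.0 -1.25 carrier moved mm ~ 44.65
```

Call:
{"method": "carry_out", "body": {
  "moves": [0,0,0,-4,0,0.3,0,0,-8,0,0.6,0,0,-12,0,0.6,0,0,-13,0,0.6,0,0,-13,0]
}}

```text
t: 9.0
eef_pos: [0.4132, 0.1008, 0.2196]
ee_rot: [179.5, 0.0, 91.9]
wrist_force: [0.1, -0.0, 0.2]
finger_gap: 0.561
gripper_force: 0.0
```

Call:
{"method": "carry_out", "body": {
  "moves": [0.6,-2,3.6,0,0,0.6,-4,7.2,0,0,0.6,-5.4,10.4,0,0,0.6,-5.4,10.4,0,0,0.6,-5.4,10.4,0,0,0.6,-5.4,10.4,3,0,0.6,-5.4,10.4,6,0,0.6,-5.4,10.4,8,0,0.6,-5.4,10.4,9.2,0,0.6,-5.4,10.4,9.2,0,0.6,-5.4,10.4,9.2,0]
}}

```text
t: 9.92
eef_pos: [0.5144, 0.051, 0.1229]
ee_rot: [-179.8, -0.0, 91.9]
wrist_force: [-0.4, 0.2, 0.3]
finger_gap: 0.598
gripper_force: 0.0
```

Run:
```python
from h import *
o=get_obs();print(o["wrist_force"],o["eef_pos"],o["finger_gap"])
d=snap("scene","s5.png",(215,115,315,215),6)
print(((proj(d,[[.5173,.0405,.162],[.5165,.0515,.162]])-[215,115])*6).round())
```

```text
[-0.44993601  0.21675837  0.33379898] [0.51439525 0.05103018 0.12291838] 0.5984231144560616
[[101. 242.]
 [112. 256.]]
```

View pics/s5.png

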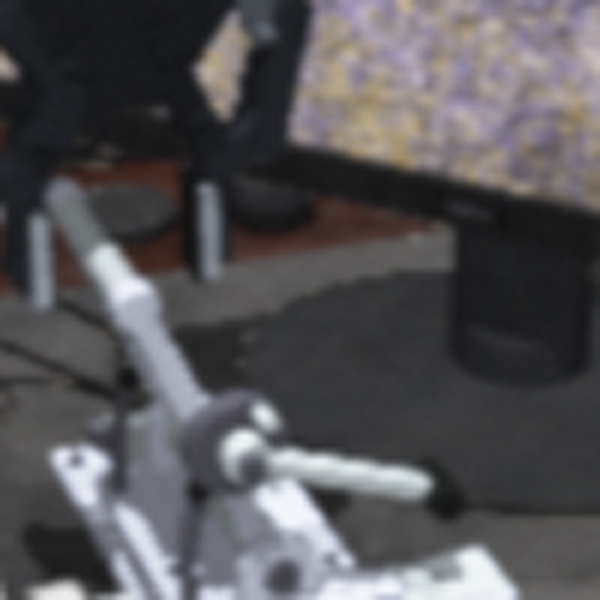

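The bar runs from (65,190) to (140,290), between the pads at (40,260) and (208,230) and about 13 mm above their tips. The kickstand is down. I'll close.

Call:
{"method": "carry_out", "body": {
  "moves": [0.5,0,0.3,0,0,0.4,0,0.3,0,0,0.3,0,0.3,0,0,0.2,0,0.3,0,0,0.1,0,0.3,0,0,0.05,0,0.3,0,0,0,0,0.3,0,0,0,0,0.3,0,0,0,0,0.3,0,0,0,0,0.3,0,0],
  "force": 30
}}

```text
t: 10.8
eef_pos: [0.5199, 0.0504, 0.1242]
ee_rot: [179.9, 0.0, 91.9]
wrist_force: [2.5, 0.8, 5.4]
finger_gap: 0.126
gripper_force: 29.5
```

Call:
{"method": "carry_out", "body": {
  "moves": [0,0,-0.3,-0.12,0,0,0,-0.7,-0.26,0,0,0,-1.1,-0.4,0,0,0,-1.6,-0.55,0,0,0,-2.1,-0.67,0,0,0,-2.6,-0.77,0,0,0,-3.1,-0.84,0,0,0,-3.6,-0.9,0,0,0,-4.0,-0.93,0,0,0,-4.4,-0.95,0,0,0,-4.7,-0.95,0,0,0,-4.8,-0.95,0]
}}

```text
t: 11.8
eef_pos: [0.4702, 0.0486, 0.133]
ee_rot: [-179.9, 0.0, 91.9]
wrist_force: [1.5, -3.4, 2.4]
finger_gap: 0.125
gripper_force: 30.7
```

Call:
{"method": "carry_out", "body": {
  "moves": [0,0,0,0,0,0,0,0,0,0,0,0,0,0,0,0,0,0,0,0]
}}

```text
t: 12.13
eef_pos: [0.4711, 0.0488, 0.133]
ee_rot: [-180.0, 0.0, 91.9]
wrist_force: [-0.0, -4.9, 3.1]
finger_gap: 0.122
gripper_force: 30.7
```

Run:
```python
from h import *
snap("scene","s6.png",(195,85,335,235),4)
b=snap("top","t6.png",(210,170,340,270),6)["frame"]; o=get_obs()
cv2.imwrite("pics/f.png",np.hstack([cv2.resize(cv2.imread("pics/s6.png"),(400,400)),cv2.resize(cv2.imread("pics/t6.png"),(400,400))]))
print(o["wrist_force"],o["eef_pos"],o["gripper_force"],o["finger_gap"])
```

```text
[ 0.76020997 -5.14648356  2.87479515] [0.47116782 0.04878807 0.13302268] 30.683501958847046 0.12151644468975333
```

View pics/f.png

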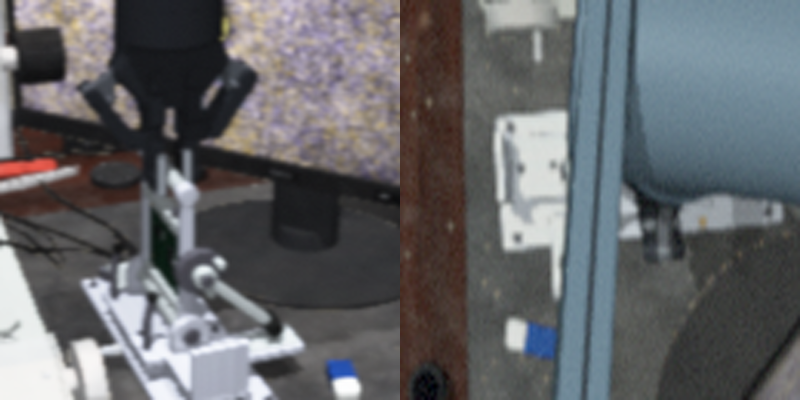

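The frame stands upright in the grip and the kickstand is down. The 5 N side force along the rail should be relieved, so I'll check that the carrier hasn't moved.

```bash
cat > m.py <<'E'
from h import *
import pickle
a=pickle.load(open("c4.pkl","rb"))["frame"];d=get_image("scene")["frame"]
# push plate region (moves with carrier) between c4 and now
x0,y0,x1,y1=255,203,285,232
R=lambda f:cv2.resize(f,None,fx=8,fy=8,interpolation=cv2.INTER_CUBIC)
r=cv2.matchTemplate(R(d[y0-5:y1+5,x0-5:x1+5]),R(a[y0:y1,x0:x1]),cv2.TM_CCOEFF_NORMED)
_,m,_,l=cv2.minMaxLoc(r);s=proj(pickle.load(open("c4.pkl","rb")),[[.4704,.156,.06],[.4704,.146,.06]])
print("match",m,"shift px",np.array(l)/8-5,"px per 10mm -y",s[1]-s[0]);o=get_obs();print(o["wrist_force"].round(2),o["eef_pos"].round(4))
E
python3 m.py
```

```text
match 0.8580323457717896 shift px [0.    0.375] px per 10mm -y [-1.55901653 -2.76854668]
[ 0.79 -4.52  2.37] [0.4711 0.0488 0.133 ]
```

Call:
{"method": "carry_out", "body": {
  "moves": [0,-0.04,0,0,0,0,-0.08,0,0,0,0,-0.08,0,0,0,0,-0.08,0,0,0]
}}

```text
t: 12.62
eef_pos: [0.4711, 0.0486, 0.133]
ee_rot: [-180.0, -0.1, 91.9]
wrist_force: [0.8, -1.1, 2.1]
finger_gap: 0.127
gripper_force: 30.6
```

```bash
python3 m.py
```

```text
match 0.8565112948417664 shift px [0.    0.375] px per 10mm -y [-1.55901653 -2.76854668]
[ 0.57 -0.63  1.25] [0.4711 0.0486 0.133 ]
```

```bash
python3 -c "
from cell import *
print(sign_off())"
```

```text
the job is handed in; nothing more can be done
None
```

I handed the job in at about 12.6 s, but the sign-off gave no verdict: the carrier is in the next station to within about 1 mm, the kickstand is down on its lower stop, and the gripper holds the frame by its bar at about 30 N, within about 0.02 rad of upright by my estimate.

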